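# Gauge a spacer plate in the stepped slot

### The job

Size the spacer plate that stands in the single stand: lower it to the floor of the slot gauge's wide end, then, keeping it lightly against the straight fence, slide it along the narrowing slot until its own thickness stops it, and seat it on that shoulder with a steady push of about 10 N for half a second. Leave it standing there square against the fence with its leading end touching the shoulder that stopped it. Do not force it (25 N is too much), and leave the two plates in the double stand and the other things on the bench alone.

Things in the scene. Friction and masses are not known exactly. Their poses are not given: they have to be found in the camera images.
- granite: dark granite inspection plate, fixed, 260 x 320 mm, top 30 mm over the bench; origin on the bench under its centre. Gauge and stands are on it. To its left (+y) stands a stereo microscope 0.33 m tall: cross it with the TCP above 0.4 m
- slot_gauge: stepped slot gauge, fixed: dark base plate 88 x 172 x 10 mm with two steel bars, each 150 mm long, tops at z = 26 mm. Origin under its centre, z up. The slot between the bars runs along its y, floor at z = 10 mm, 16 mm deep, open at both ends, narrowing in steps towards +y. It is rigid: touch it at 10 mm/s or slower; over 25 N between plate or gripper and gauge is too much
- fence (a point): top edge of the far (+x) bar, the straight fence: its slot face is at gauge x = +11 mm all along; the point is at gauge (11, 0, 26) mm. A plate off the fence by more than 1.2 mm catches on too early a shoulder
- wide_end (a point): slot floor in the middle of the wide end, at gauge (0, -52, 10) mm. There the gap is 22 mm, from gauge y = -75 to -25 mm; frame as the gauge's
- stepped_jaw: the near (-x) stepped bar of the gauge; origin and axes are the gauge's own. Gap from the fence: 17.2 mm for y = -25 to 3, 13.7 mm to y = 31, 10.2 mm to y = 59, 7 mm to y = 75, with square shoulders. A plate's +y end stops at the first gap narrower than itself: y = 3, 31 or 59 mm for 16, 12.5 or 9 mm
- single_stand: small wooden stand with one slot, 46 x 64 x 18 mm, fixed on the granite plate; origin under its centre. Slot 20 mm wide (x), 48 mm long (y), floor at z = 6 mm, side walls 18 mm and end walls 12 mm high. The plate to be gauged stands loosely in it, thickness along the stand's x
- double_stand: the same with two slots in line, 46 x 120 x 18 mm, fixed, slot centres at y = -28 and +28 mm; the other two plates stand in it
- plate_a: ground steel spacer plate standing on edge, 36 mm long (its y), 44 mm tall (z), two dark cross holes; origin at the centre of its underside, thickness along its x, 0.1 to 0.22 kg. The three plates look alike: one is 9, one 12.5, one 16 mm thick, unmarked; which one stands in the single stand changes
- plate_b: ground steel spacer plate standing on edge, 36 mm long (its y), 44 mm tall (z), two dark cross holes; origin at the centre of its underside, thickness along its x, 0.1 to 0.22 kg. The three plates look alike: one is 9, one 12.5, one 16 mm thick, unmarked; which one stands in the single stand changes
- plate_c: ground steel spacer plate standing on edge, 36 mm long (its y), 44 mm tall (z), two dark cross holes; origin at the centre of its underside, thickness along its x, 0.1 to 0.22 kg. The three plates look alike: one is 9, one 12.5, one 16 mm thick, unmarked; which one stands in the single stand changes
- flange: turned brass flange standing on the bench, 30 mm wide, 26 mm high; leave alone
- steel_dish: round steel dish, 60 mm wide, 12 mm high; leave alone

How it is judged:
By the outcome, as a careful person would: the job done as asked, in the order asked, and still so for the second after the job is handed in, with the robot touching nothing.
It also fails if it takes over 58 s, if anything falls off the work surface, if the arm or the gripper's body presses on something with over 40 N, if the wrist force passes 120 N, or if a joint passes its speed limit or range.

### The arm

A 6-joint arm with a two-finger parallel gripper is mounted at the origin on a cart in front of the work surface, level with it; the furniture and walls round the work are solid. World frame = base frame: x ahead of the robot, y to its left, z up, the work surface at z = 0. Lengths are in m, angles in rad, forces in N, time in s.
With the tool pointing down it reaches from about 0.325 to 0.9 m from the base axis. Payload 6.1 kg.
Tool frame: the origin (TCP) lies between the finger pads, 19 mm behind the fingertips; this is the grasp point; z points along the fingers, y is the line along which they close (so a half turn about z gives the same grasp; the last joint's range is limited). The gripper opens to 87 mm and grips with 3 to 60 N. Pads are 19 mm wide; open, the fingers measure 117 mm over their backs; the gripper's body (75 mm by 190 mm) begins 51 mm behind the grasp point.
Start: joints at [-1.266, 0.22, 1.526, -0, 1.395, -0.126], TCP at [0.261, -0.568, 0.241] pointing down, gripper open.
Joint ranges: [-2.98, 2.98], [-0.91, 2.08], [0.09, 2.57], [-1.24, 4.39], [0.2, 2.65], [-2.68, 2.68]. Speed limits (rad/s): [2.57, 2.57, 3.01, 3.14, 3.14, 3.14].

### API

Orientations are given as [roll, pitch, yaw] about the fixed x, y, z axes, in that order (R = Rz(yaw) Ry(pitch) Rx(roll)).
In Python, from plant import bot gives the robot as it stands.
- The arm moves only by the tool play_rows, never from a script. Its argument "steps" is a list of rows, each a list of 5 numbers: the finger opening in m, from 0 to 0.087, then the shift along the tool's x, y, z in m, then the turn about the tool's z in degrees. A call has 1 to 10 rows; each row shifts and turns the commanded pose from where the row before left it, along the tool's axes as they then stand; what a row does not reach is not made up. A row lasts 1/12 s, in which the tool goes at most 41.7 mm and 7.16 degrees, less where a joint would pass 70% of its speed; a pose out of reach is approached as far as the arm can. A call is refused whole if a number of a shift passes 0.0417 or a number of a turn 7.16, either way. A call with a gripper value outside its range is refused whole. The fingers move at their own pace and stop on an object; the grip force is fixed at half the most. Time passes only in rows, so rows that do not move let the fingers close. It gives the time, the measured TCP pose, the force, the opening and the grip force at its end, in the units of the state.
- bot.sense(): the state, without advancing time (a new reading comes with each control period).
- bot.capture(name): name is "scene" or "top" or "wrist"; returns a dict with "pixels" (400x640x3 uint8, red, green, blue), "z_map" (400x640 float32, m along the optical axis (not along the pixel's ray), 0 where there is no reading), "fx", "fy", "cx", "cy" (pixels), "k1" (the pictures are not rectified: a ray, as slopes to the right and down, at radius r is drawn at 1 + k1 r^2 times it, then the intrinsics apply), "extrinsics" (4x4, takes a point from world to camera coordinates); the wrist camera has in their place "T_tool_cam" (4x4, takes a point from camera to tool coordinates, whose origin is the TCP and whose axes are the flange's). Camera axes: x right, y down, z forward; pixel columns grow to the right and rows downward; lengths in m; the calibration is good to about 2 mm. A picture is of the moment at which its call begins: read the wrist's pose just before it.
- bot.sign_off(): hands the job in; it is judged then, once.
The state is a dict: "t": time; "joints": joint angles; "joint_velocities": joint speeds; "tau": joint torques, N m; "eef_pos": TCP position; "tool_rot": TCP orientation; "ft_force": force on the tool from outside, world axes, zero at the start; "moment": the same for the moment, N m; "gripper_width": finger opening in m; "finger_force": force on a finger pad.
Only numpy, scipy, OpenCV 4.12 (cv2) and the standard library are available. Lean on these libraries where they do the work, as an engineer would, in place of code of your own. Each camera call takes 0.05 s, during which the arm holds its last target. There are 200 camera calls.

## Working session

There is one attempt and no reset: what is moved stays moved. The work goes in short steps, Python scripts to look and compute and a tool call to move; the robot and the scene stay as the last step left them, time stands still between calls to the robot, and variables do not carry over. Pictures are saved under pics/ and viewed, at most 10 in all, crops included, and the job is handed in when it is done.

Besides the shell and the picture viewer there is one more tool, called after "Request:" as a command line: name --pt "numbers of a row" for each row, then --argument value for the rest. play_rows: Moves the arm, as the interface text tells. Its arguments: {"type":"object","properties":{"steps":{"type":"array"}},"required":["steps"]}

```bash
mkdir -p pics; ls
cat > h.py <<'E'
import numpy as np, cv2
from plant import bot
def world(c, uv, E=None):
    """pixels (n,2) -> camera slopes"""
    K=np.array([[c['fx'],0,c['cx']],[0,c['fy'],c['cy']],[0,0,1.]])
    return cv2.undistortPoints(np.float64(uv).reshape(-1,1,2),K,np.array([c['k1'],0,0,0.]))[:,0]
def campose(c, s=None):
    if 'extrinsics' in c: return np.linalg.inv(np.array(c['extrinsics']))
    from scipy.spatial.transform import Rotation as R
    T=np.eye(4);T[:3,:3]=R.from_euler('xyz',s['tool_rot']).as_matrix();T[:3,3]=s['eef_pos'];return T@np.array(c['T_tool_cam'])
def onplane(c,uv,z,s=None):
    T=campose(c,s);d=np.c_[world(c,uv),np.ones(len(uv))]@T[:3,:3].T
    return T[:3,3]+d*((z-T[2,3])/d[:,2])[:,None]
def bydepth(c,uv,s=None):
    T=campose(c,s);uv=np.array(uv);z=c['z_map'][uv[:,1].astype(int),uv[:,0].astype(int)]
    return (np.c_[world(c,uv),np.ones(len(uv))]*z[:,None])@T[:3,:3].T+T[:3,3]
E
python3 - <<'E'
from h import *
print(bot.sense())
for n in ('scene','top'):
    c=bot.capture(n);cv2.imwrite(f'pics/{n}0.png',c['pixels'][...,::-1]);np.save(f'{n}0.npy',c,allow_pickle=True)
    print(n,campose(c).round(3).tolist(),c['fx'],c['k1'])
E
```

```text
pics
{'t': 0.0, 'joints': array([-1.26610792e+00,  2.21223130e-01,  1.52760806e+00, -2.89767369e-05,
        1.39470185e+00, -1.26096021e-01]), 'joint_velocities': array([ 0.00044339,  0.00015091,  0.00205144,  0.00180947, -0.00128923,
        0.00034775]), 'tau': array([ 4.52753629e-04, -4.94608569e+01, -3.87380469e+01,  6.99296035e-02,
        5.71049948e-02, -1.10305123e-04]), 'eef_pos': array([ 0.26080308, -0.56734052,  0.24014069]), 'tool_rot': array([-3.13966408e+00, -2.15735081e-04,  4.30789327e-01]), 'ft_force': array([-0.71213429, -0.71447956,  0.01668938]), 'moment': array([-0.00859791,  0.0017169 , -0.01582236]), 'finger_force': 0.0, 'gripper_width': 0.0868666905678189}
scene [[0.643, -0.367, 0.672, -0.155], [-0.766, -0.29, 0.574, -0.864], [-0.016, -0.884, -0.468, 0.505], [0.0, 0.0, 0.0, 1.0]] 494.134695028228 -0.15789828674189213
top [[0.003, -0.984, 0.18, 0.35], [-1.0, -0.001, 0.015, -0.31], [-0.015, -0.18, -0.983, 0.906], [0.0, 0.0, 0.0, 1.0]] 421.7292033386583 -0.08571901578287099
```

View pics/top0.png

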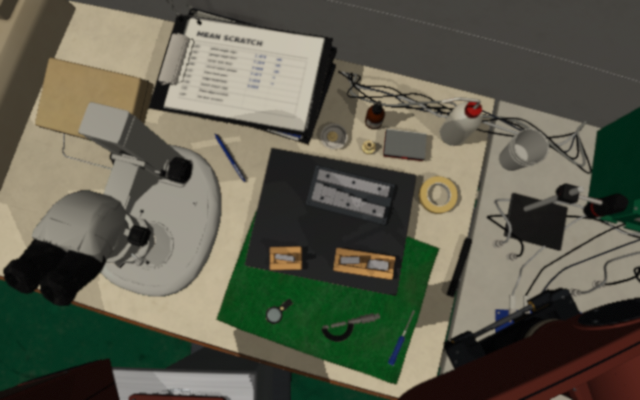

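View pics/scene0.png

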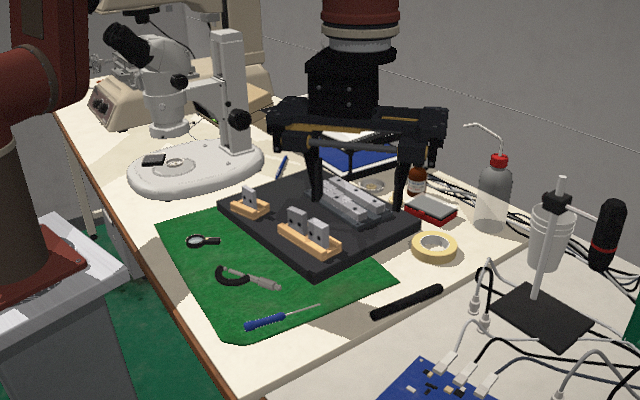

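The top view shows the single stand at about (286,258), the double stand at (364,264), and the gauge at about (351,194) with its wide end presumably to the right (-y). The scene view agrees, with the gripper hovering over the near side. I'll take coarse positions first, then look from the wrist.

Run:
```python
from h import *
c=np.load('top0.npy',allow_pickle=True).item()
print(onplane(c,[(286,258)],.048).round(4),onplane(c,[(351,194),(316,180),(390,203)],.056).round(4))
hsv=cv2.cvtColor(c['pixels'],cv2.COLOR_RGB2HSV)
m=cv2.inRange(hsv,(8,90,90),(25,255,255));m[:,:240]=0;m[:,410:]=0;m[:235]=0;m[285:]=0
for k in cv2.findContours(m,0,2)[0]:
    if cv2.contourArea(k)>150:
        r=cv2.minAreaRect(k);b=onplane(c,cv2.boxPoints(r),.048);print(r,b.round(4).tolist(),b.mean(0).round(4))
w=bot.capture('wrist');print(np.array(w['T_tool_cam']).round(4).tolist(),w['fx'],w['k1'])
```

```text
[[ 0.3881 -0.227   0.048 ]] [[ 0.5186 -0.3592  0.056 ]
 [ 0.5481 -0.2871  0.056 ]
 [ 0.4999 -0.4388  0.056 ]]
((363.9036865234375, 263.4324645996094), (59.871524810791016, 23.780254364013672), 8.47114372253418) [[0.3628, -0.3212, 0.048], [0.4101, -0.3283, 0.048], [0.3923, -0.4481, 0.048], [0.3453, -0.4399, 0.048]] [ 0.3776 -0.3844  0.048 ]
((285.0, 257.5), (23.0, 32.0), 90.0) [[0.4122, -0.1919, 0.048], [0.4125, -0.2572, 0.048], [0.3662, -0.2576, 0.048], [0.3658, -0.1929, 0.048]] [ 0.3892 -0.2249  0.048 ]
[[-0.0001, -0.9591, -0.2831, 0.0775], [1.0, -0.0003, 0.0008, -0.0002], [-0.0009, -0.2831, 0.9591, -0.1434], [0.0, 0.0, 0.0, 1.0]] 311.2468790700059 0.00209693425553911
```

Request:
play_rows --pt "0.087 0 0 0 -6.53" --pt "0.087 0 0 0 -6.53" --pt "0.087 0 0 0 -6.53" --pt "0.087 0 0 0 -6.53" --pt "0.087 0 0 0 -6.53" --pt "0.087 0 0 0 -6.53" --pt "0.087 0 0 0 -6.53" --pt "0.087 0 0 0 -6.53" --pt "0.087 0 0 0 -6.53" --pt "0.087 0 0 0 -6.53"

```text
t: 0.98
eef_pos: [0.2609, -0.5677, 0.2408]
tool_rot: [-3.141, -0.001, 1.576]
ft_force: [-0.2, 0.9, 0.4]
gripper_width: 0.087
finger_force: 0.0
```

Request:
play_rows --pt "0.087 0.03 0.015 0 0" --pt "0.087 0.03 0.015 0 0" --pt "0.087 0.03 0.015 0 0" --pt "0.087 0.03 0.015 0 0" --pt "0.087 0.03 0.015 0 0" --pt "0.087 0.03 0.015 0 0" --pt "0.087 0.03 0.015 0 0" --pt "0.087 0.03 0.015 0 0" --pt "0.087 0.02 0.015 0 0" --pt "0.087 0 0 0 0"

```text
t: 1.82
eef_pos: [0.3979, -0.3042, 0.2411]
tool_rot: [3.141, -0.002, 1.574]
ft_force: [0.3, 0.7, 0.2]
gripper_width: 0.0871
finger_force: 0.0
```

Run:
```python
from h import *
s=bot.sense();w=bot.capture('wrist');print(s['t'],s['eef_pos'],s['tool_rot'],s['ft_force'],s['joint_velocities'].round(3))
np.save('w1.npy',dict(w=w,s=s),allow_pickle=True);cv2.imwrite('pics/w1.png',w['pixels'][...,::-1])
```

```text
1.8167 [ 0.39792622 -0.30424268  0.24111556] [ 3.14057248e+00 -1.70575984e-03  1.57432849e+00] [0.28949776 0.66633545 0.16763314] [-0.062  0.02  -0.02  -0.044 -0.012 -0.076]
```

View pics/w1.png

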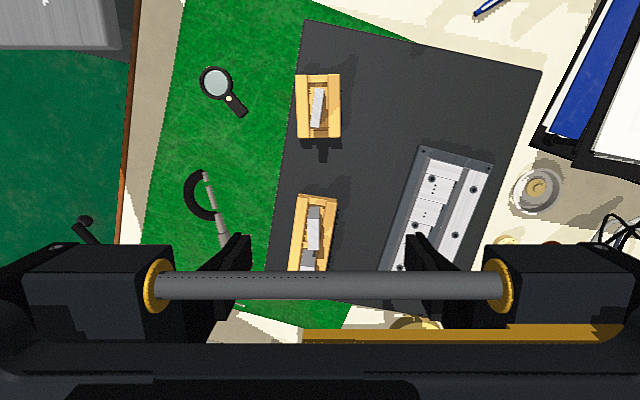

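The wrist view shows the single stand at (318,106) with its plate top near (318,105). The gauge is at about (440,215), slightly rotated and partly hidden by the finger. I'll measure the stand and plate from this picture, and shift for a clear gauge view.

Run:
```python
from h import *
d=np.load('w1.npy',allow_pickle=True).item();c,s=d['w'],d['s']
hsv=cv2.cvtColor(c['pixels'],cv2.COLOR_RGB2HSV)
m=cv2.inRange(hsv,(8,60,90),(28,255,255));m[:60]=0;m[150:]=0;m[:,:280]=0;m[:,360:]=0
k=max(cv2.findContours(m,0,2)[0],key=cv2.contourArea);r=cv2.minAreaRect(k);b=onplane(c,cv2.boxPoints(r),.045,s);print('stand',b.round(4).tolist(),b.mean(0).round(4))
# plate points by depth
v,u=np.mgrid[70:145,290:350];uv=np.c_[u.ravel(),v.ravel()];P=bydepth(c,uv,s)
for lo,hi in((.072,.09),):
    q=(P[:,2]>lo)&(P[:,2]<hi);Q=P[q]
    print(q.sum(),np.median(Q[:,2]),cv2.minAreaRect(np.float32(Q[:,:2]*1000)))
im=c['pixels'][60:160,270:370,::-1];cv2.imwrite('pics/crop1.png',cv2.resize(im,None,fx=5,fy=5,interpolation=0))
```

```text
stand [[0.3641, -0.1936, 0.045], [0.4098, -0.1934, 0.045], [0.4107, -0.2565, 0.045], [0.3624, -0.2566, 0.045]] [ 0.3867 -0.225   0.045 ]
382 0.0799241754423691 ((386.4893798828125, -226.54098510742188), (35.79350280761719, 8.982089042663574), 81.83810424804688)
```

View pics/crop1.png

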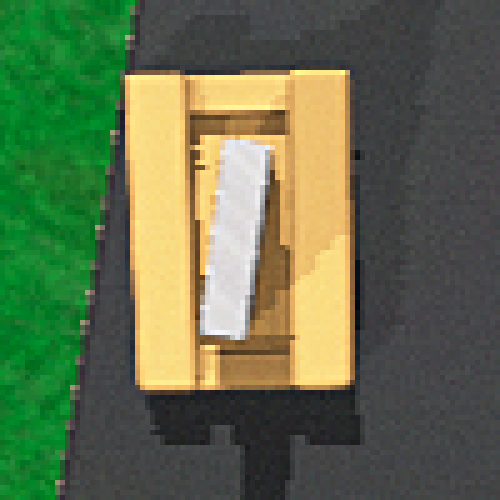

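Request:
play_rows --pt "0.087 -0.03 0.025 0 0" --pt "0.087 -0.03 0.025 0 0" --pt "0.087 -0.03 0.025 0 0" --pt "0.087 -0.03 0.025 0 0" --pt "0.087 -0.03 0.025 -0.0 0" --pt "0.087 0 0 0 2.9" --pt "0.087 0 0 0 2.9" --pt "0.087 0 0 0 2.9" --pt "0.087 0 0 0 2.9" --pt "0.087 0 0 0 2.9"

```text
t: 2.7
eef_pos: [0.52, -0.4594, 0.2402]
tool_rot: [-3.14, -0.0, 1.314]
ft_force: [0.3, -0.0, 0.5]
gripper_width: 0.0871
finger_force: 0.0
```

Run:
```python
from h import *
s=bot.sense();w=bot.capture('wrist');print(s['t'],s['eef_pos'],s['tool_rot'],s['ft_force'],s['joint_velocities'].round(3))
np.save('w2.npy',dict(w=w,s=s),allow_pickle=True);cv2.imwrite('pics/w2.png',w['pixels'][...,::-1])
```

```text
2.7 [ 0.51998646 -0.45938128  0.24017658] [-3.14023972e+00 -2.44800103e-04  1.31364909e+00] [ 0.28658319 -0.02301397  0.45395923] [-0.    -0.007  0.002  0.001 -0.001  0.601]
```

View pics/w2.png

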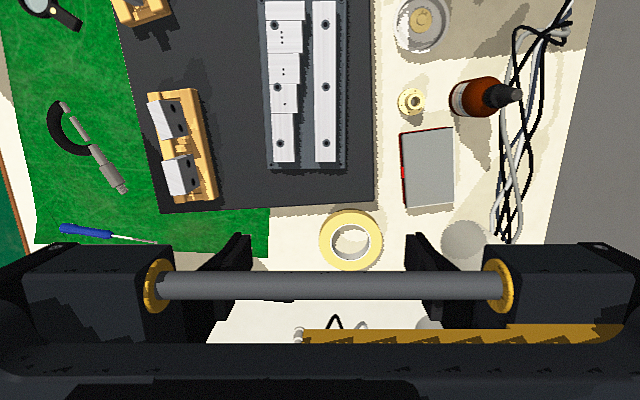

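The crop shows the plate as a bright bar, leaning about 8° (top end toward +x), looking ~9 mm thick. The second wrist view shows the gauge bars: fence bar at columns 313–340, jaw bar with its steps at columns 265–305, narrowing toward the top. I'll back off a little and measure.

Request:
play_rows --pt "0.087 -0.02 0 0 0" --pt "0.087 -0.02 0 0 0" --pt "0.087 0 0 0 0" --pt "0.087 0 0 0 0"

```text
t: 3.08
eef_pos: [0.5097, -0.4982, 0.2405]
tool_rot: [-3.141, -0.0, 1.316]
ft_force: [0.4, 0.2, -0.1]
gripper_width: 0.0867
finger_force: 0.0
```

```bash
cat > gauge.py <<'E'
from h import *
s=bot.sense();c=bot.capture('wrist');print(s['t'],s['eef_pos'].round(4),s['tool_rot'].round(4))
np.save('w3.npy',dict(w=c,s=s),allow_pickle=True)
hsv=cv2.cvtColor(c['pixels'],cv2.COLOR_RGB2HSV)
v,u=np.mgrid[0:235,200:400];uv=np.c_[u.ravel(),v.ravel()];P=bydepth(c,uv,s)
q=(abs(P[:,2]-.056)<.004)
m=np.zeros((400,640),np.uint8);m[uv[q,1],uv[q,0]]=255
m2=cv2.inRange(hsv,(0,0,120),(180,60,255));print(q.sum(),np.median(P[q,2]))
mm=cv2.morphologyEx(cv2.bitwise_and(m,cv2.dilate(m2,None)),cv2.MORPH_CLOSE,np.ones((5,3)))
ks=[k for k in cv2.findContours(mm,0,2)[0] if cv2.contourArea(k)>800]
im=c['pixels'][...,::-1].copy();cv2.drawContours(im,ks,-1,(0,0,255),1)
for k in ks:
    W=onplane(c,k[:,0],.056,s);print(cv2.contourArea(k),cv2.minAreaRect(np.float32(W[:,:2]*1000)))
cv2.imwrite('pics/w3.png',cv2.resize(im[0:235,180:440],None,fx=2.4,fy=2.4,interpolation=0))
E
python3 gauge.py
```

```text
3.0833 [ 0.5097 -0.4982  0.2405] [-3.1408e+00 -3.0000e-04  1.3158e+00]
6104 0.05590095930122621
2620.0 ((535.6754760742188, -382.7880554199219), (109.41751098632812, 21.47317123413086), 75.59455108642578)
3210.0 ((498.9084777832031, -373.20263671875), (109.35176849365234, 33.664085388183594), 75.3855972290039)
```

View pics/w3.png

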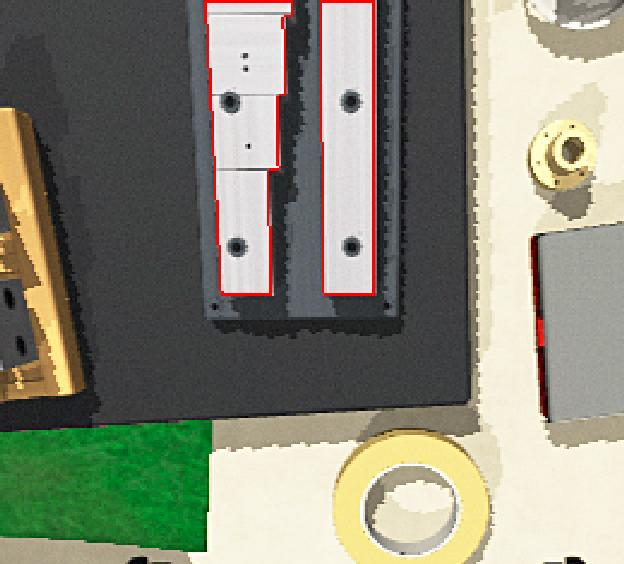

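This picture shows the near halves only: bars end at rows ~122, cut at the top. I need to go forward.

Request:
play_rows --pt "0.087 0.03 0 0 0" --pt "0.087 0.03 0 0 0" --pt "0.087 0.025 0 0 0" --pt "0.087 0 0 0 0" --pt "0.087 0 0 0 0"

```text
t: 3.55
eef_pos: [0.533, -0.4125, 0.2415]
tool_rot: [3.142, -0.0, 1.321]
ft_force: [-0.6, 0.3, -0.1]
gripper_width: 0.0867
finger_force: 0.0
```

```bash
cat >> gauge.py <<'E'
ks.sort(key=lambda k:k[:,0,0].mean())
F=onplane(c,ks[-1][:,0],.056,s)[:,:2]*1000
r=cv2.minAreaRect(np.float32(F));a=np.radians(r[2]);
# fence slot-side edge: per-row leftmost pixel
k=ks[-1];fm=cv2.drawContours(np.zeros((400,640),np.uint8),[k],-1,255,-1)
rows=np.where(fm.any(1))[0][4:-4];e=np.array([(np.argmax(fm[v]>0)-.5,v) for v in rows])
E_=np.float32(onplane(c,e,.056,s)[:,:2]);l=cv2.fitLine(E_,cv2.DIST_HUBER,0,.001,.001).ravel();dy=l[:2]*np.sign(l[1])
ends=F.astype(float)/1000@dy;ymid=(ends.min()+ends.max())/2;dx=np.array([dy[1],-dy[0]])
fp=l[2:]+dy*(ymid-l[2:]@dy)
print('len',np.ptp(ends),'yaw',np.degrees(np.arctan2(dx[1],dx[0])),'fence pt',fp,'origin',fp-.011*dx,'wide',fp-.011*dx-.052*dy)
J=onplane(c,ks[0][:,0],.056,s)[:,:2];j=(J-(fp-.011*dx));print('jaw gauge-frame ext',(j@dx).min(),(j@dx).max(),(j@dy).min(),(j@dy).max())
E
python3 gauge.py
```

```text
3.55 [ 0.533  -0.4125  0.2415] [ 3.1415 -0.      1.3207]
7234 0.056006409133162294
2951.0 ((540.8165283203125, -363.388427734375), (148.48635864257812, 21.881376266479492), 75.64961242675781)
3970.0 ((504.3320007324219, -354.04095458984375), (149.19216918945312, 36.56995391845703), 74.46324920654297)
len 0.14854240590682818 yaw -14.502818 fence pt [ 0.53018097 -0.36063817] origin [ 0.51953148 -0.35788347] wide [ 0.50650925 -0.4082265 ]
jaw gauge-frame ext -0.03297116373192884 0.003934885813963919 -0.07440138955504934 0.07418520211841478
```

Request:
play_rows --pt "0.087 0 0 0 -6.1" --pt "0.087 0.0272 -0.0286 0 0" --pt "0.087 0.0272 -0.0286 0 0" --pt "0.087 0.0272 -0.0286 0 0" --pt "0.087 0.0272 -0.0286 0 0" --pt "0.087 0.0272 -0.0286 0 0" --pt "0.087 0.0272 -0.0286 0 0" --pt "0.087 0 0 0.03 0" --pt "0.087 0 0 0.03 0" --pt "0.087 0 0 0.03 0"

```text
t: 4.43
eef_pos: [0.3869, -0.229, 0.1522]
tool_rot: [3.137, 0.003, 1.424]
ft_force: [0.3, -0.6, -0.0]
gripper_width: 0.087
finger_force: 0.0
```

Request:
play_rows --pt "0.087 0 0 0.02 0" --pt "0.087 0 0 0 0" --pt "0.087 0 0 0 0"

```text
t: 4.68
eef_pos: [0.3857, -0.228, 0.1308]
tool_rot: [-3.14, -0.001, 1.423]
ft_force: [-0.2, 0.3, 0.4]
gripper_width: 0.0871
finger_force: 0.0
```

Run:
```python
from h import *
s=bot.sense();c=bot.capture('wrist')
v,u=np.mgrid[0:330,180:460];uv=np.c_[u.ravel(),v.ravel()];P=bydepth(c,uv,s)
q=(abs(P[:,2]-.08)<.003)&(abs(P[:,0]-.3865)<.03)&(abs(P[:,1]+.2265)<.04);Q=P[q]
print(q.sum(),np.median(Q[:,2]),cv2.minAreaRect(np.float32(Q[:,:2]*1000)) if q.sum() else 0, s['eef_pos'],s['tool_rot'])
cv2.imwrite('pics/w4.png',c['pixels'][...,::-1])
```

```text
692 0.08004873321118333 ((386.85516357421875, -226.0338134765625), (36.26133728027344, 8.709644317626953), 81.2883071899414) [ 0.38571981 -0.22801147  0.13080032] [-3.13959260e+00 -1.05130160e-03  1.42310737e+00]
```

View pics/w4.png

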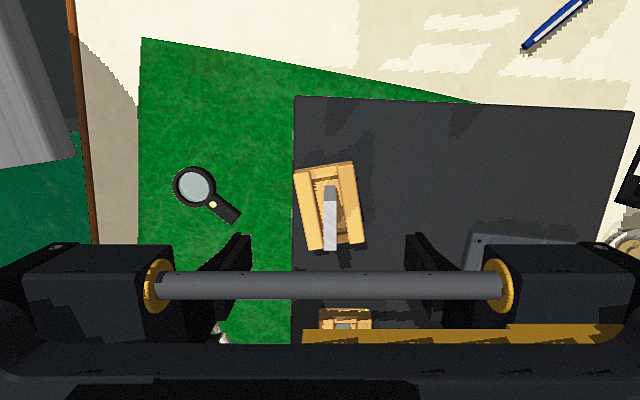

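The plate, at about (330,218), is parallel to the tool, and the fingers straddle it. The offset is about 1–2 mm, so I'll descend and grip.

Request:
play_rows --pt "0.087 0.002 0.001 0.015 0" --pt "0.087 0 0 0.02 0" --pt "0.087 0 0 0.015 0" --pt "0.087 0 0 0.0045 0" --pt "0.087 0 0 0 0" --pt "0.087 0 0 0 0"

```text
t: 5.23
eef_pos: [0.3887, -0.227, 0.0783]
tool_rot: [3.14, 0.001, 1.424]
ft_force: [-0.9, 0.6, -0.2]
gripper_width: 0.0871
finger_force: 0.0
```

Request:
play_rows --pt "0.05 0 0 0 0" --pt "0.03 0 0 0 0" --pt "0.015 0 0 0 0" --pt "0.0 0 0 0 0" --pt "0 0 0 0 0" --pt "0 0 0 0 0" --pt "0 0 0 0 0" --pt "0 0 0 0 0" --pt "0 0 0 0 0" --pt "0 0 0 0 0"

```text
t: 6.07
eef_pos: [0.3877, -0.226, 0.0767]
tool_rot: [-3.141, -0.0, 1.424]
ft_force: [-0.1, -0.4, -0.1]
gripper_width: 0.0283
finger_force: 0.0
```

Request:
play_rows --pt "0 0 0 0 0" --pt "0 0 0 0 0" --pt "0 0 0 0 0" --pt "0 0 0 0 0" --pt "0 0 0 0 0"

```text
t: 6.48
eef_pos: [0.3877, -0.226, 0.0767]
tool_rot: [-3.142, -0.0, 1.424]
ft_force: [-0.3, -0.3, -0.8]
gripper_width: 0.0089
finger_force: 30.0
```

The opening is 8.9 mm, so this is the 9 mm plate and it should stop at the y = 59 shoulder. Next I lift it, align it with the gauge and go over the wide end.

Request:
play_rows --pt "0 0 0 -0.03 0" --pt "0 0 0 -0.03 0" --pt "0 0 0 0 6.1" --pt "0 -0.02095 0.02323 0 0" --pt "0 -0.02095 0.02323 0 0" --pt "0 -0.02095 0.02323 0 0" --pt "0 -0.02095 0.02323 0 0" --pt "0 -0.02095 0.02323 0 0" --pt "0 -0.02095 0.02323 0 0" --pt "0 -0.02095 0.02323 0 0"

```text
t: 7.32
eef_pos: [0.5089, -0.4098, 0.136]
tool_rot: [-3.141, -0.001, 1.317]
ft_force: [0.2, 1.0, -1.2]
gripper_width: 0.0082
finger_force: 30.0
```

Request:
play_rows --pt "0 0 0 0 0" --pt "0 0 0 0 0" --pt "0 0 0 0 0" --pt "0 0 0 0 0"

```text
t: 7.65
eef_pos: [0.5078, -0.4077, 0.1364]
tool_rot: [-3.14, -0.001, 1.318]
ft_force: [-0.1, 0.2, -0.6]
gripper_width: 0.0089
finger_force: 30.0
```

```bash
cat > g.py <<'E'
from h import *
from scipy.spatial.transform import Rotation as R
def show():
    s=bot.sense();dx=np.array([.9681,-.2504]);dy=np.array([.2504,.9681]);p=s['eef_pos'][:2]-[.51953,-.35788];f=s['ft_force']
    e=R.from_euler('xyz',s['tool_rot']).as_matrix()
    print('t',s['t'],'gauge xy mm',(p@dx*1e3).round(2),(p@dy*1e3).round(2),'z',s['eef_pos'][2].round(5),'yaw',np.degrees(s['tool_rot'][2]).round(2),'tilt',e[:,2].round(4),'F gx gy z',(f[:2]@dx).round(2),(f[:2]@dy).round(2),f[2].round(2),'w',s['gripper_width'].round(5),'M',s['moment'].round(3))
show()
E
python3 g.py
python3 - <<'E'
from h import *
s=bot.sense();c=bot.capture('wrist');cv2.imwrite('pics/w5.png',c['pixels'][...,::-1])
E
```

```text
Traceback (most recent call last):
  File "g.py", line 7, in <module>
    show()
    ~~~~^^
  File "g.py", line 6, in show
    print('t',s['t'],'gauge xy mm',(p@dx*1e3).round(2),(p@dy*1e3).round(2),'z',s['eef_pos'][2].round(5),'yaw',np.degrees(s['tool_rot'][2]).round(2),'tilt',e[:,2].round(4),'F gx gy z',(f[:2]@dx).round(2),(f[:2]@dy).round(2),f[2].round(2),'w',s['gripper_width'].round(5),'M',s['moment'].round(3))
                                                                                                                                                                                                                                                 ^^^^^^^^^^^^^^^^^^^^^^^^
AttributeError: 'float' object has no attribute 'round'
```

View pics/w5.png

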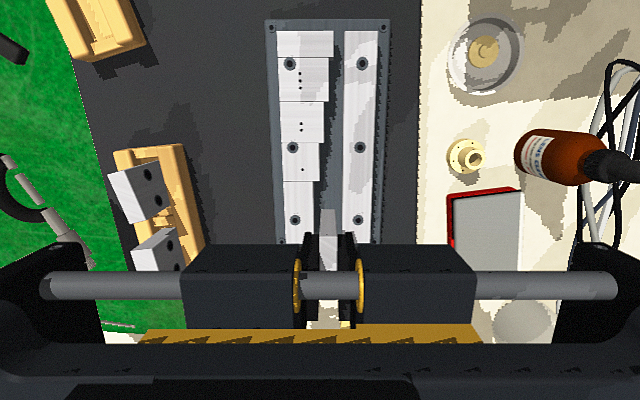

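The plate is held at about (328,235), over the wide slot between the bars. I'm descending, with the last part slow.

Request:
play_rows --pt "0 0 0 0.015 0" --pt "0 0 0 0.015 0" --pt "0 0 0 0.006 0" --pt "0 0 0 0.004 0" --pt "0 0 0 0.004 0" --pt "0 0 0 0.004 0" --pt "0 0 0 0 0" --pt "0 0 0 0 0"

```text
t: 8.37
eef_pos: [0.5085, -0.4088, 0.089]
tool_rot: [3.141, 0.0, 1.317]
ft_force: [-0.4, 0.2, -0.8]
gripper_width: 0.0087
finger_force: 30.0
```

```bash
sed -i "s/s\['gripper_width'\].round(5)/round(s['gripper_width'],5)/" g.py; python3 g.py
```

```text
t 8.3667 gauge xy mm 2.06 -52.08 z 0.08904 yaw 75.49 tilt [ 2.e-04 -2.e-04 -1.e+00] F gx gy z -0.41 0.06 -0.83 w 0.00874 M [-0.012 -0.066  0.026]
```

Request:
play_rows --pt "0 0 0 0.0007 0" --pt "0 0 0 0.0007 0" --pt "0 0 0 0.0007 0" --pt "0 0 0 0.0007 0" --pt "0 0 0 0.0007 0" --pt "0 0 0 0.0007 0" --pt "0 0 0 0.0007 0" --pt "0 0 0 0.0007 0" --pt "0 0 0 0.0007 0" --pt "0 0 0 0 0"

```text
t: 9.2
eef_pos: [0.5083, -0.4086, 0.0822]
tool_rot: [-3.141, -0.0, 1.317]
ft_force: [-0.8, -0.0, -0.7]
gripper_width: 0.0087
finger_force: 30.0
```

Request:
play_rows --pt "0 0 0 0.0004 0" --pt "0 0 0 0.0004 0" --pt "0 0 0 0 0"

```text
t: 9.45
eef_pos: [0.5084, -0.4088, 0.0816]
tool_rot: [-3.142, -0.0, 1.317]
ft_force: [-0.0, -0.2, -2.1]
gripper_width: 0.0088
finger_force: 30.0
```

Request:
play_rows --pt "0 0 0 0.0003 0" --pt "0 0 0 0.0003 0" --pt "0 0 0 0 0"

```text
t: 9.7
eef_pos: [0.5084, -0.4087, 0.081]
tool_rot: [-3.142, -0.0, 1.317]
ft_force: [-1.3, -0.0, -0.5]
gripper_width: 0.0092
finger_force: 30.0
```

Request:
play_rows --pt "0 0 0 0.0003 0" --pt "0 0 0 0 0"

```text
t: 9.87
eef_pos: [0.5084, -0.4088, 0.0808]
tool_rot: [3.142, 0.0, 1.317]
ft_force: [-0.1, 0.1, -1.6]
gripper_width: 0.0089
finger_force: 30.0
```

Request:
play_rows --pt "0 0 0 0.0003 0" --pt "0 0 0 0 0"

```text
t: 10.03
eef_pos: [0.5084, -0.4088, 0.0807]
tool_rot: [3.142, 0.0, 1.317]
ft_force: [-0.4, 0.5, 1.1]
gripper_width: 0.0086
finger_force: 30.0
```

Request:
play_rows --pt "0 0 0 0.0002 0" --pt "0 0 0 0 0" --pt "0 0 0 0 0"

```text
t: 10.28
eef_pos: [0.5085, -0.4088, 0.0807]
tool_rot: [3.141, 0.0, 1.318]
ft_force: [-2.1, 2.1, 3.4]
gripper_width: 0.0089
finger_force: 30.0
```

```bash
python3 g.py
```

```text
t 10.2833 gauge xy mm 2.03 -52.07 z 0.0807 yaw 75.49 tilt [ 1.e-04 -2.e-04 -1.e+00] F gx gy z -2.57 1.52 3.43 w 0.00891 M [ 0.266  0.273 -0.015]
```

Floor contact is confirmed at about 4 N. I'll ease it slightly and move sideways to the fence.

Request:
play_rows --pt "0 0 0 -0.0002 0" --pt "0 0 0.0006 0 0" --pt "0 0 0.0006 0 0" --pt "0 0 0.0006 0 0" --pt "0 0 0.0006 0 0" --pt "0 0 0.0006 0 0" --pt "0 0 0 0 0"

```text
t: 10.87
eef_pos: [0.5108, -0.4097, 0.0807]
tool_rot: [-3.141, 0.0, 1.317]
ft_force: [-2.9, 1.2, 5.3]
gripper_width: 0.009
finger_force: 30.0
```

Request:
play_rows --pt "0 0 0.0004 0 0" --pt "0 0 0.0003 0 0" --pt "0 0 0 0 0"

```text
t: 11.12
eef_pos: [0.5115, -0.4098, 0.0807]
tool_rot: [-3.14, 0.0, 1.317]
ft_force: [-3.8, 1.1, 6.5]
gripper_width: 0.009
finger_force: 30.0
```

```bash
python3 g.py
```

```text
t 11.1167 gauge xy mm 5.19 -52.32 z 0.08069 yaw 75.48 tilt [-0.0011 -0.     -1.    ] F gx gy z -3.97 0.11 6.47 w 0.00896 M [ 0.269  0.693 -0.009]
```

Request:
play_rows --pt "0 0 0 -0.0003 0" --pt "0 0 0.0004 0 0" --pt "0 0 0 0 0"

```text
t: 11.37
eef_pos: [0.5122, -0.41, 0.0807]
tool_rot: [-3.141, 0.0, 1.317]
ft_force: [-1.7, 0.1, 2.7]
gripper_width: 0.0084
finger_force: 30.0
```

```bash
python3 g.py
```

```text
t 11.3667 gauge xy mm 5.99 -52.27 z 0.08074 yaw 75.48 tilt [-2.e-04 -2.e-04 -1.e+00] F gx gy z -1.65 -0.33 2.66 w 0.00835 M [0.042 0.465 0.045]
```

Request:
play_rows --pt "0 0 0.0003 0 0" --pt "0 0 0.0002 0 0" --pt "0 0 0 0 0"

```text
t: 11.62
eef_pos: [0.5129, -0.41, 0.0807]
tool_rot: [3.141, 0.0, 1.317]
ft_force: [-3.3, -0.8, 2.8]
gripper_width: 0.0088
finger_force: 30.0
```

Request:
play_rows --pt "0 0 0.0002 0 0" --pt "0 0 0.0002 0 0" --pt "0 0 0 0 0"

```text
t: 11.87
eef_pos: [0.5133, -0.4101, 0.0807]
tool_rot: [3.142, 0.0, 1.317]
ft_force: [-2.7, -0.7, 2.7]
gripper_width: 0.0088
finger_force: 30.0
```

```bash
python3 g.py
```

```text
t 11.8667 gauge xy mm 6.99 -52.08 z 0.08072 yaw 75.48 tilt [ 0.e+00 -1.e-04 -1.e+00] F gx gy z -2.44 -1.33 2.68 w 0.00884 M [-0.049  0.407  0.027]
```

Request:
play_rows --pt "0 0 0.0003 0 0" --pt "0 0 0.0002 0 0" --pt "0 0 0 0 0"

```text
t: 12.12
eef_pos: [0.5136, -0.4101, 0.0807]
tool_rot: [-3.141, -0.0, 1.317]
ft_force: [-3.1, 0.6, 3.8]
gripper_width: 0.0094
finger_force: 30.0
```

```bash
python3 g.py
```

```text
t 12.1167 gauge xy mm 7.32 -52.0 z 0.08071 yaw 75.48 tilt [-4.e-04  2.e-04 -1.e+00] F gx gy z -3.18 -0.23 3.82 w 0.00936 M [ 0.056  0.599 -0.028]
```

Request:
play_rows --pt "0 0 0.0002 0 0" --pt "0 0 0.0002 0 0" --pt "0 0 0 0 0"

```text
t: 12.37
eef_pos: [0.5136, -0.4101, 0.0807]
tool_rot: [-3.14, -0.0, 1.318]
ft_force: [-4.1, 0.5, 6.0]
gripper_width: 0.0089
finger_force: 30.0
```

```bash
python3 g.py
```

```text
t 12.3667 gauge xy mm 7.38 -52.03 z 0.08074 yaw 75.49 tilt [-1.e-03  5.e-04 -1.e+00] F gx gy z -4.09 -0.58 5.96 w 0.00892 M [0.186 0.926 0.035]
```

The fence is found: x has stopped at 7.37 with a light 4 N. I'll ease the floor pressure and slide along.

Request:
play_rows --pt "0 0 0 -0.0003 0" --pt "0 0.0004 0 0 0" --pt "0 0.0007 0 0 0" --pt "0 0.0008 0 0 0" --pt "0 0.0008 0 0 0" --pt "0 0.0008 0 0 0" --pt "0 0.0008 0 0 0" --pt "0 0.0008 0 0 0" --pt "0 0.0008 0 0 0" --pt "0 0.0008 0 0 0"

```text
t: 13.2
eef_pos: [0.515, -0.4047, 0.0808]
tool_rot: [-3.141, 0.002, 1.317]
ft_force: [-5.3, -3.7, 2.0]
gripper_width: 0.0087
finger_force: 30.0
```

```bash
python3 g.py
```

```text
t 13.2 gauge xy mm 7.37 -46.48 z 0.0808 yaw 75.47 tilt [-0.0011 -0.0015 -1.    ] F gx gy z -4.22 -4.9 1.97 w 0.00874 M [-0.65   0.963  0.048]
```

Request:
play_rows --pt "0 0.0008 0 0 0" --pt "0 0.0008 0 0 0" --pt "0 0.0008 0 0 0" --pt "0 0.0008 0 0 0" --pt "0 0.0008 0 0 0" --pt "0 0.0008 0 0 0" --pt "0 0.0008 0 0 0" --pt "0 0.0008 0 0 0" --pt "0 0.0008 0 0 0" --pt "0 0.0008 0 0 0"

```text
t: 14.03
eef_pos: [0.517, -0.397, 0.0808]
tool_rot: [-3.141, 0.002, 1.317]
ft_force: [-5.7, -3.7, 1.9]
gripper_width: 0.0087
finger_force: 30.0
```

```bash
python3 g.py
```

```text
t 14.0333 gauge xy mm 7.36 -38.51 z 0.08077 yaw 75.47 tilt [-0.0011 -0.0015 -1.    ] F gx gy z -4.63 -5.01 1.88 w 0.00872 M [-0.621  1.023  0.036]
```

Request:
play_rows --pt "0 0.0008 0 0 0" --pt "0 0.0008 0 0 0" --pt "0 0.0008 0 0 0" --pt "0 0.0008 0 0 0" --pt "0 0.0008 0 0 0" --pt "0 0.0008 0 0 0" --pt "0 0.0008 0 0 0" --pt "0 0.0008 0 0 0" --pt "0 0.0008 0 0 0" --pt "0 0.0008 0 0 0"

```text
t: 14.87
eef_pos: [0.519, -0.3892, 0.0808]
tool_rot: [-3.141, 0.002, 1.317]
ft_force: [-6.0, -3.6, 1.4]
gripper_width: 0.0091
finger_force: 30.0
```

Request:
play_rows --pt "0 0.0008 0 0 0" --pt "0 0.0008 0 0 0" --pt "0 0.0008 0 0 0" --pt "0 0.0008 0 0 0" --pt "0 0.0008 0 0 0" --pt "0 0.0008 0 0 0" --pt "0 0.0008 0 0 0" --pt "0 0.0008 0 0 0" --pt "0 0.0008 0 0 0" --pt "0 0.0008 0 0 0"

```text
t: 15.7
eef_pos: [0.521, -0.3815, 0.0808]
tool_rot: [-3.141, 0.002, 1.317]
ft_force: [-5.5, -3.5, 2.1]
gripper_width: 0.0088
finger_force: 30.0
```

Request:
play_rows --pt "0 0.0008 0 0 0" --pt "0 0.0008 0 0 0" --pt "0 0.0008 0 0 0" --pt "0 0.0008 0 0 0" --pt "0 0.0008 0 0 0" --pt "0 0.0008 0 0 0" --pt "0 0.0008 0 0 0" --pt "0 0.0008 0 0 0" --pt "0 0.0008 0 0 0" --pt "0 0.0008 0 0 0"

```text
t: 16.53
eef_pos: [0.5229, -0.3737, 0.0807]
tool_rot: [-3.141, 0.002, 1.317]
ft_force: [-6.5, -4.1, 1.5]
gripper_width: 0.009
finger_force: 30.0
```

```bash
python3 g.py
```

```text
t 16.5333 gauge xy mm 7.28 -14.49 z 0.08073 yaw 75.47 tilt [-0.0014 -0.0015 -1.    ] F gx gy z -5.23 -5.61 1.54 w 0.00896 M [-0.69   1.104 -0.015]
```

Request:
play_rows --pt "0 0.0008 -0.0001 0 0" --pt "0 0.0008 0 0 0" --pt "0 0.0008 0 0 0" --pt "0 0.0008 0 0 0" --pt "0 0.0008 0 0 0" --pt "0 0.0008 -0.0001 0 0" --pt "0 0.0008 0 0 0" --pt "0 0.0008 0 0 0" --pt "0 0.0008 0 0 0" --pt "0 0.0008 0 0 0"

```text
t: 17.37
eef_pos: [0.525, -0.3658, 0.0808]
tool_rot: [-3.141, 0.001, 1.317]
ft_force: [-5.8, -3.2, 1.6]
gripper_width: 0.009
finger_force: 30.0
```

Request:
play_rows --pt "0 0.0008 0 0 0" --pt "0 0.0008 0 0 0" --pt "0 0.0008 0 0 0" --pt "0 0.0008 0 0 0" --pt "0 0.0008 0 0 0" --pt "0 0.0008 0 0 0" --pt "0 0.0008 0 0 0" --pt "0 0.0008 0 0 0" --pt "0 0.0008 0 0 0" --pt "0 0.0008 0 0 0"

```text
t: 18.2
eef_pos: [0.527, -0.3581, 0.0808]
tool_rot: [-3.141, 0.002, 1.317]
ft_force: [-5.3, -3.1, 2.2]
gripper_width: 0.0087
finger_force: 30.0
```

```bash
python3 g.py
```

```text
t 18.2 gauge xy mm 7.26 1.65 z 0.08079 yaw 75.47 tilt [-9.0e-04 -1.3e-03 -1.0e+00] F gx gy z -4.35 -4.37 2.25 w 0.00872 M [-0.604  0.953  0.054]
```

Request:
play_rows --pt "0 0.0008 0 0 0" --pt "0 0.0008 0 0 0" --pt "0 0.0008 0 0 0" --pt "0 0.0008 0 0 0" --pt "0 0.0008 0 0 0" --pt "0 0.0008 0 0 0" --pt "0 0.0008 0 0 0" --pt "0 0.0008 0 0 0" --pt "0 0.0008 0 0 0" --pt "0 0.0008 0 0 0"

```text
t: 19.03
eef_pos: [0.529, -0.3503, 0.0808]
tool_rot: [-3.141, 0.002, 1.317]
ft_force: [-6.1, -2.6, 2.2]
gripper_width: 0.0088
finger_force: 30.0
```

```bash
python3 g.py
```

```text
t 19.0333 gauge xy mm 7.25 9.67 z 0.08077 yaw 75.48 tilt [-0.001  -0.0013 -1.    ] F gx gy z -5.22 -4.02 2.16 w 0.0088 M [-0.665  0.985 -0.011]
```

Request:
play_rows --pt "0 0.0008 0 0 0" --pt "0 0.0008 0 0 0" --pt "0 0.0008 0 0 0" --pt "0 0.0008 0 0 0" --pt "0 0.0008 0 0 0"

```text
t: 19.45
eef_pos: [0.5299, -0.3465, 0.0808]
tool_rot: [-3.141, 0.002, 1.317]
ft_force: [-5.5, -4.5, 2.0]
gripper_width: 0.0085
finger_force: 30.0
```

Request:
play_rows --pt "0 0.0008 0 0 0" --pt "0 0.0008 0 0 0" --pt "0 0.0008 0 0 0" --pt "0 0.0008 0 0 0" --pt "0 0.0008 0 0 0"

```text
t: 19.87
eef_pos: [0.5309, -0.3426, 0.0808]
tool_rot: [-3.141, 0.002, 1.317]
ft_force: [-5.1, -2.8, 2.2]
gripper_width: 0.0089
finger_force: 30.0
```

Request:
play_rows --pt "0 0.0008 0 0 0" --pt "0 0.0008 0 0 0" --pt "0 0.0008 0 0 0" --pt "0 0.0008 0 0 0" --pt "0 0.0008 0 0 0" --pt "0 0.0008 0 0 0" --pt "0 0.0008 0 0 0" --pt "0 0.0008 0 0 0" --pt "0 0.0008 0 0 0" --pt "0 0.0008 0 0 0"

```text
t: 20.7
eef_pos: [0.5329, -0.3349, 0.0808]
tool_rot: [-3.141, 0.002, 1.317]
ft_force: [-6.8, -3.1, 2.1]
gripper_width: 0.0086
finger_force: 30.0
```

```bash
python3 g.py
```

```text
t 20.7 gauge xy mm 7.2 25.63 z 0.08075 yaw 75.48 tilt [-0.0012 -0.0013 -1.    ] F gx gy z -5.82 -4.75 2.15 w 0.00863 M [-0.625  0.969  0.068]
```

Request:
play_rows --pt "0 0.0008 -0.0001 0 0" --pt "0 0.0008 0 0 0" --pt "0 0.0008 0 0 0" --pt "0 0.0008 0 0 0" --pt "0 0.0008 0 0 0" --pt "0 0.0008 -0.0001 0 0" --pt "0 0.0008 0 0 0" --pt "0 0.0008 0 0 0" --pt "0 0.0008 0 0 0" --pt "0 0.0008 0 0 0"

```text
t: 21.53
eef_pos: [0.535, -0.3269, 0.0808]
tool_rot: [-3.141, 0.001, 1.317]
ft_force: [-5.0, -2.5, 1.1]
gripper_width: 0.0084
finger_force: 30.0
```

Request:
play_rows --pt "0 0.0008 0 0 0" --pt "0 0.0008 0 0 0" --pt "0 0.0008 0 0 0"

```text
t: 21.78
eef_pos: [0.5356, -0.3246, 0.0808]
tool_rot: [-3.141, 0.001, 1.317]
ft_force: [-5.7, -3.0, 1.5]
gripper_width: 0.0087
finger_force: 30.0
```

```bash
python3 g.py
```

```text
t 21.7833 gauge xy mm 7.17 36.24 z 0.08077 yaw 75.48 tilt [-8.0e-04 -1.2e-03 -1.0e+00] F gx gy z -4.78 -4.38 1.5 w 0.0087 M [-0.617  0.86   0.081]
```

Request:
play_rows --pt "0 0.0007 0 0 0" --pt "0 0.0007 0 0 0"

```text
t: 21.95
eef_pos: [0.5359, -0.3232, 0.0808]
tool_rot: [-3.141, 0.001, 1.317]
ft_force: [-5.2, -4.3, 1.0]
gripper_width: 0.0088
finger_force: 30.0
```

Request:
play_rows --pt "0 0.0006 0 0 0" --pt "0 0.0006 0 0 0"

```text
t: 22.12
eef_pos: [0.5362, -0.3221, 0.0808]
tool_rot: [-3.141, 0.001, 1.317]
ft_force: [-5.5, -2.9, 2.2]
gripper_width: 0.0087
finger_force: 30.0
```

Request:
play_rows --pt "0 0.0006 0 0 0" --pt "0 0.0006 0 0 0"

```text
t: 22.28
eef_pos: [0.5365, -0.3209, 0.0808]
tool_rot: [-3.141, 0.001, 1.317]
ft_force: [-5.5, -3.6, 1.7]
gripper_width: 0.0089
finger_force: 30.0
```

Request:
play_rows --pt "0 0.0006 0 0 0" --pt "0 0.0006 0 0 0"

```text
t: 22.45
eef_pos: [0.5368, -0.3198, 0.0808]
tool_rot: [-3.141, 0.001, 1.317]
ft_force: [-4.8, -3.4, 2.0]
gripper_width: 0.0087
finger_force: 30.0
```

Request:
play_rows --pt "0 0.0006 0 0 0" --pt "0 0.0005 0 0 0"

```text
t: 22.62
eef_pos: [0.5369, -0.3194, 0.0808]
tool_rot: [-3.141, 0.003, 1.318]
ft_force: [-5.9, -6.8, 1.3]
gripper_width: 0.0089
finger_force: 30.0
```

Request:
play_rows --pt "0 0.0002 0 0 0" --pt "0 0 0 0 0"

```text
t: 22.78
eef_pos: [0.5369, -0.3195, 0.0808]
tool_rot: [-3.141, 0.003, 1.317]
ft_force: [-5.5, -6.7, 2.3]
gripper_width: 0.0088
finger_force: 30.0
```

```bash
python3 g.py
```

```text
t 22.7833 gauge xy mm 7.17 41.53 z 0.0808 yaw 75.48 tilt [-0.001  -0.0028 -1.    ] F gx gy z -3.66 -7.86 2.26 w 0.00882 M [-1.16   1.019  0.054]
```

Request:
play_rows --pt "0 0.0003 0 0 0" --pt "0 0.0002 0 0 0" --pt "0 0 0 0 0"

```text
t: 23.03
eef_pos: [0.5369, -0.3194, 0.0808]
tool_rot: [-3.141, 0.004, 1.317]
ft_force: [-6.6, -7.4, 0.4]
gripper_width: 0.0086
finger_force: 30.0
```

```bash
python3 g.py
```

```text
t 23.0333 gauge xy mm 7.17 41.61 z 0.08084 yaw 75.48 tilt [-0.0011 -0.0035 -1.    ] F gx gy z -4.56 -8.83 0.42 w 0.0086 M [-1.401  1.155  0.023]
```

Request:
play_rows --pt "0 0.0004 0 0.0002 0" --pt "0 0.0003 0 0 0" --pt "0 0 0 0 0"

```text
t: 23.28
eef_pos: [0.5369, -0.3193, 0.0808]
tool_rot: [-3.141, 0.005, 1.317]
ft_force: [-8.2, -8.6, 1.1]
gripper_width: 0.0088
finger_force: 30.0
```

```bash
python3 g.py
```

```text
t 23.2833 gauge xy mm 7.16 41.68 z 0.08083 yaw 75.48 tilt [-0.0013 -0.0044 -1.    ] F gx gy z -5.77 -10.35 1.07 w 0.00877 M [-1.761  1.307  0.071]
```

Request:
play_rows --pt "0 0.0004 -0.0002 0 0" --pt "0 0.0003 0 0 0" --pt "0 0 0 0 0" --pt "0 0 0 0 0" --pt "0 0 0 0 0" --pt "0 0 0 0 0" --pt "0 0 0 0 0"

```text
t: 23.87
eef_pos: [0.5369, -0.3192, 0.0809]
tool_rot: [3.141, 0.005, 1.317]
ft_force: [-7.8, -10.9, 0.2]
gripper_width: 0.0089
finger_force: 30.0
```

```bash
python3 g.py
```

```text
t 23.8667 gauge xy mm 7.15 41.81 z 0.0809 yaw 75.47 tilt [-9.0e-04 -5.4e-03 -1.0e+00] F gx gy z -4.87 -12.49 0.21 w 0.00887 M [-2.101  1.283  0.094]
```

Request:
play_rows --pt "0 0 0 0 0" --pt "0 0 0 0 0" --pt "0 0 0 0 0" --pt "0 0 0 0 0" --pt "0 0 0 0 0" --pt "0 0 0 0 0" --pt "0 0 0 0 0"

```text
t: 24.45
eef_pos: [0.5369, -0.3192, 0.0809]
tool_rot: [3.141, 0.005, 1.317]
ft_force: [-7.2, -10.9, 0.4]
gripper_width: 0.0087
finger_force: 30.0
```

```bash
python3 g.py
```

```text
t 24.45 gauge xy mm 7.15 41.84 z 0.08087 yaw 75.47 tilt [-0.001  -0.0053 -1.    ] F gx gy z -4.2 -12.36 0.39 w 0.00874 M [-2.103  1.259  0.082]
```

Request:
play_rows --pt "0 -0.0006 0 0 0" --pt "0 -0.0006 0 0 0" --pt "0 -0.0006 0 0 0" --pt "0 0 0 0 0" --pt "0 0 0 0 0"

```text
t: 24.87
eef_pos: [0.5369, -0.3194, 0.0808]
tool_rot: [3.142, 0.003, 1.317]
ft_force: [-4.6, -5.6, 1.3]
gripper_width: 0.0085
finger_force: 30.0
```

```bash
python3 g.py
```

```text
t 24.8667 gauge xy mm 7.14 41.58 z 0.08079 yaw 75.47 tilt [-6.0e-04 -2.8e-03 -1.0e+00] F gx gy z -3.07 -6.53 1.26 w 0.00851 M [-1.157  0.978  0.09 ]
```

Request:
play_rows --pt "0 -0.0005 0 0 0" --pt "0 -0.0005 0 0 0" --pt "0 0 0 0 0" --pt "0 0 0 0 0"

```text
t: 25.2
eef_pos: [0.5368, -0.3196, 0.0808]
tool_rot: [-3.142, 0.002, 1.317]
ft_force: [-4.0, -3.9, 1.5]
gripper_width: 0.0089
finger_force: 30.0
```

```bash
python3 g.py
```

```text
t 25.2 gauge xy mm 7.14 41.43 z 0.08075 yaw 75.48 tilt [-4.0e-04 -1.5e-03 -1.0e+00] F gx gy z -2.86 -4.82 1.53 w 0.0089 M [-0.609  0.889  0.034]
```

Request:
play_rows --pt "0.012 0 0 0 0" --pt "0.02 0 0 0 0" --pt "0.03 0 0 0 0" --pt "0.03 0 0 0 0" --pt "0.03 0 0 0 0" --pt "0.03 0 0 0 0" --pt "0.03 0 0 0 0" --pt "0.03 0 0 0 0"

```text
t: 25.87
eef_pos: [0.5373, -0.3185, 0.0808]
tool_rot: [3.141, -0.0, 1.317]
ft_force: [-0.1, 0.7, 0.7]
gripper_width: 0.0296
finger_force: 0.0
```

```bash
python3 g.py
```

```text
t 25.8667 gauge xy mm 7.34 42.54 z 0.08084 yaw 75.49 tilt [ 2.e-04  0.e+00 -1.e+00] F gx gy z -0.31 0.67 0.66 w 0.02961 M [-0.033 -0.082  0.021]
```

Released cleanly. Now I retreat straight up, then back to view the result.

Request:
play_rows --pt "0.03 0 0 -0.005 0" --pt "0.03 0 0 -0.015 0" --pt "0.03 0 0 -0.03 0" --pt "0.03 0 0 -0.04 0" --pt "0.03 0 0 -0.03 0" --pt "0.03 -0.03 0 0 0" --pt "0.03 -0.03 0 0 0" --pt "0.03 -0.03 0 0 0" --pt "0.03 0 0 0 0" --pt "0.03 0 0 0 0"

```text
t: 26.7
eef_pos: [0.5139, -0.4072, 0.2011]
tool_rot: [3.141, 0.0, 1.315]
ft_force: [-0.7, -0.3, -0.5]
gripper_width: 0.0299
finger_force: 0.0
```

Run:
```python
from h import *
s=bot.sense();c=bot.capture('wrist')
v,u=np.mgrid[0:235,200:440];uv=np.c_[u.ravel(),v.ravel()];P=bydepth(c,uv,s)
dx=np.array([.9681,-.2504]);dy=np.array([.2504,.9681]);G=np.c_[(P[:,:2]-[.51953,-.35788])@dx,(P[:,:2]-[.51953,-.35788])@dy]*1000
q=(abs(P[:,2]-.084)<.003)&(abs(G[:,0])<20)&(abs(G[:,1])<90)
print(q.sum(),np.median(P[q,2]),cv2.minAreaRect(np.float32(G[q])),s['eef_pos'])
x,y=uv[q].mean(0).astype(int);print(x,y)
im=c['pixels'][max(0,y-60):y+90,x-90:x+90,::-1];cv2.imwrite('pics/w6.png',cv2.resize(im,None,fx=3.5,fy=3.5,interpolation=0))
```

```text
527 0.08393094469655943 ((6.285012245178223, 40.39033126831055), (8.092772483825684, 35.32832717895508), 0.033204346895217896) [ 0.51392543 -0.40717026  0.20111405]
327 91
```

View pics/w6.png

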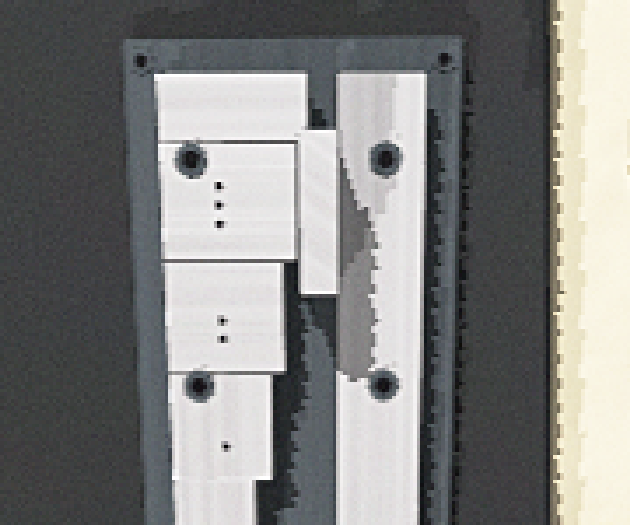

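The crop shows the plate standing upright in the fourth section. It lies flush along the fence (crop column ~338), square to within about 0.1°, with its leading end at the last shoulder (crop row ~130–140).

```bash
python3 -c "
from plant import bot
print(bot.sense()['joint_velocities'].round(3)); print(bot.sign_off())"
```

```text
[ 0.027 -0.007  0.015  0.003  0.     0.   ]
the job is handed in; nothing more can be done
None
```

The plate measured 9 mm and stands square against the fence, stopped at the y = 59 mm shoulder; I seated it with a steady wrist push of about 12 N for over half a second (a bit over the 10 N asked, to cover slot friction), released it cleanly and handed the job in at about 27 s.

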